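Plug a television board into its test jig past the cam lock

TASK

Plug the television board into its test jig. Push the red cam lever round with the fingertips, either way, until it points straight away from the carriage at the green dot, so that the cam's low side faces the carriage; only then push the blue carriage by its yellow push plate fully home into the two black sockets. Nothing is to be lifted: leave the green board seated in the carriage and the things around the jig where they are.

Things in the scene. Friction and masses are not known exactly. Their poses are not given: they have to be found in the camera images.
- jig: Fixed aluminium base plate, 290 x 170 x 10 mm, on the table. Origin: centre of its underside. Its +x (long) axis is forward, the carriage's way, roughly to the robot's left; z up. On its centre line, rear to front: push plate, carriage, roller, cam pivot (x = +65 mm), green dot (x = +138 mm). Two black sockets, 30 x 28 mm, tops 26 mm above the table, at x = +50, y = +-60 mm.
- cam_axis (a point): Point on the cam's vertical pivot, 45 mm above the table, at x = +65 mm, y = 0 in the jig's frame.
- cam (a joint): Cam angle (rad), anticlockwise from above. Brass disc (radius 30 mm, 14 mm off the pivot, 12 to 30 mm above the table) and red lever turn together; the disc bulges where the lever points. 0: high point, lever pointing back at the carriage. +3.14 or -3.14: low point, lever pointing forward at the green dot. Stops at +-3.35. Starts within +-1.5. Friction 0.3 N m, no spring; stays where left.
- lever_end (a point): Outer end of the red lever, on its centre line, 47 mm above the table and 68 mm from the pivot. The lever is a straight bar from the pivot to this point, 12 mm thick, its flat sides upright from 34 to 60 mm above the table; the roller tops out at 34 mm and the parts on the board at 39 mm; the cam hub is 61 mm high.
- carriage (a joint): Travel of the blue carriage along the jig's +x (m): 0 at the start, 0.045 fully home at a solid stop, its brass plugs in the sockets. 3 N of friction, no spring: stays where left. Its steel roller (front, on the centre line) meets the cam at 0.022 to 0.036 unless the cam is within about 0.5 rad of its low point.
- push_face (a point): Centre of the rear face of the yellow push plate at the rear of the carriage, 47 mm above the table; moves with the carriage. The face is upright, looks to the jig's -x, is 90 mm wide and rises to 68 mm above the table, 8 mm thick; free space behind it.
- board: Loose green circuit board, 76 x 124 x 3 mm with parts up to 19 mm high on it, lying in the carriage's shallow nest in front of the push plate; rides along. Origin: centre of its underside, 20 mm above the table and 50 mm in front of the push face. Not to be lifted.
- screwdriver: Loose yellow screwdriver, 170 mm long, lying beside the jig, along it, on its +y side. Origin near its middle. Leave alone.
- screw_dish: Loose steel dish, 60 mm across, 28 mm high, beside the jig on its -y side. Origin: centre of its underside. Leave alone.
- multimeter: Loose green multimeter, 150 x 80 x 44 mm, at the robot's left. Origin: centre of its underside. Leave alone.
- spray_can: Loose can, 52 mm across, 150 mm high, at the robot's right. Origin: centre of its underside. Leave alone.
- tape_roll: Loose black tape roll, 72 mm across, 19 mm high, at the robot's right. Origin: centre of its underside. Leave alone.
- spare_board: Loose spare circuit board, 110 x 75 mm, 21 mm high, at the robot's right. Origin: centre of its underside. Leave alone.

How it is judged:
By the outcome, as a careful person would: the job done as asked, in the order asked, and still so for the second after the job is handed in, with the robot touching nothing.
It also fails if it takes over 58 s, if anything falls off the work surface, if the arm or the gripper's body presses on something with over 40 N, if the wrist force passes 120 N, or if a joint passes its speed limit or range.

ROBOT

A 6-joint arm with a two-finger parallel gripper is mounted at the origin on the work surface. World frame = base frame: x ahead of the robot, y to its left, z up, the work surface at z = 0. Lengths are in m, angles in rad, forces in N, time in s.
With the tool pointing down it reaches from about 0.325 to 0.775 m from the base axis. Payload 5.5 kg.
Tool frame: the origin (TCP) lies between the finger pads; the fingertips stand 8 mm ahead of it and the grasp point (between the pads) lies 11 mm behind it (tcp_to_tips is the distance from the TCP to the fingertips, in m); z points along the fingers, y is the line along which they close (so a half turn about z gives the same grasp; the last joint's range is limited). The gripper opens to 88 mm and grips with 3 to 60 N. Pads are 20 mm wide; open, the fingers measure 115 mm over their backs; the gripper's body (75 mm by 178 mm) begins 61 mm behind the grasp point.
Start: joints at [1.16, 0.091, 1.231, -0, 1.82, -0.057], TCP at [0.208, 0.563, 0.231] pointing down, gripper open.
Joint ranges: [-2.87, 2.87], [-0.86, 2.18], [0.17, 2.46], [-1.51, 4.65], [0.06, 2.69], [-2.65, 2.65]. Speed limits (rad/s): [2.57, 2.57, 3.01, 3.14, 3.14, 3.14].

INTERFACE

Orientations are given as a unit quaternion [w, x, y, z].
In Python, from bench import * gives the robot as it stands. Calls block until the motion is done:
- move_to(position, orientation): joint-space move of the TCP to a pose.
- move_l(position, speed=0.15, orientation=None): straight line of the TCP; orientation=None keeps the orientation; speed is the mean speed in m/s.
- movej(angles): joint-space move.
- gripper_open() and close(): open the fingers fully, or close them until they stop; the grip force is fixed at half the most.
- hold(seconds).
- inverse_kinematics(position, orientation): joint angles nearest the present ones, or None.
- state(): the state.
- get_image(name): name is "side" or "top" or "wrist"; returns a dict with "frame" (400x640x3 uint8, blue, green, red), "depth" (400x640 float32, m along the optical axis (not along the pixel's ray), 0 where there is no reading), "camera_matrix" (3x3 intrinsics, pixels), "view" (4x4, takes a point from world to camera coordinates). Camera axes: x right, y up, looking along -z (the intrinsics and any distortion apply to the point x, -y, -z); pixel columns grow to the right and rows downward; lengths in m; the calibration is good to about 2 mm. A picture is of the moment at which its call begins.
A pose or a line that the arm cannot do raises IKError and nothing moves.
- job_done(): hands the job in; it is judged then, once.
The state is a dict: "time": time; "joint_pos": joint angles; "dq": joint speeds; "joint_torque": joint torques, N m; "ee_pos": TCP position; "ee_rot": TCP orientation; "ft_force": force on the tool from outside, world axes, zero at the start; "moment": the same for the moment, N m; "finger_gap": finger opening in m; "finger_force": force on a finger pad.
Only numpy, scipy, OpenCV 4.12 (cv2) and the standard library are available. Lean on these libraries where they do the work, as an engineer would, in place of code of your own. Each camera call takes 0.05 s, during which the arm holds its last target. There are 200 camera calls.

## Working session

There is one attempt and no reset: what is moved stays moved. The work goes in short steps, each a Python script; the robot and the scene stay as the last script left them, time stands still between calls to the robot, and variables do not carry over. Pictures are saved under pics/ and viewed, at most 10 in all, crops included, and the job is handed in when it is done.

```bash
ls; mkdir -p pics; python3 - <<'E'
from bench import *
import cv2,numpy as np
for n in ("top","side"):
    d=get_image(n); cv2.imwrite(f"pics/{n}0.png",d["frame"]); np.savez(f"{n}0.npz",**{k:d[k] for k in("frame","depth","camera_matrix","view")})
    V=np.array(d["view"]); print(n,-V[:3,:3].T@V[:3,3], V[2,:3]); print({k:v for k,v in d.items() if k not in("frame","depth","view")})
s=state();print(s["time"],s["ee_pos"],s["ee_rot"],s["finger_gap"])
E
```

```text
pics
top [ 0.4082644  -0.02919928  1.16946398] [-0.11920583 -0.00660247  0.99284761]
{'camera_matrix': array([[385.52586869,   0.        , 318.85835925],
       [  0.        , 385.52586869, 203.27892662],
       [  0.        ,   0.        ,   1.        ]])}
side [ 0.12398305 -0.72893153  0.88873252] [-0.35393095 -0.59387489  0.72252716]
{'camera_matrix': array([[418.84203152,   0.        , 319.86391149],
       [  0.        , 418.84203152, 201.9474207 ],
       [  0.        ,   0.        ,   1.        ]])}
0.1 [0.2077802  0.56260933 0.22962622] [-1.96887239e-04  1.75976975e-01  9.84393902e-01 -8.43368455e-04] 0.08776138955676543
```

View pics/top0.png

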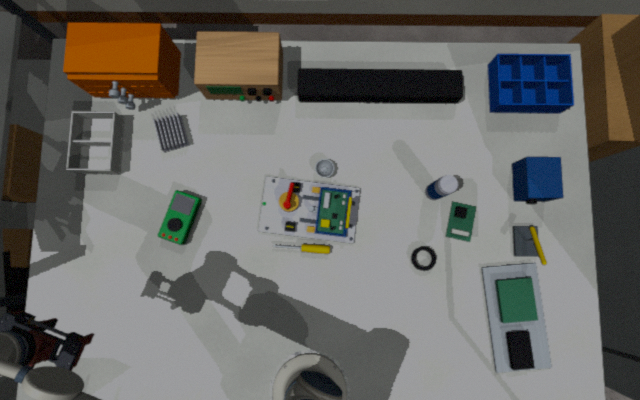

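View pics/side0.png

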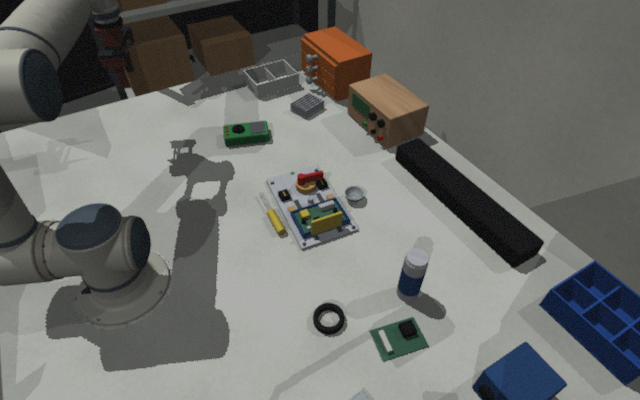

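The top view shows the jig at about (258–362, 175–243). The red lever is at (290, 185–208) and the yellow push plate at (349, 212). The side view agrees. I'll go above it and take one close look.

```bash
cat > h.py <<'E'
import numpy as np,cv2
from scipy.spatial.transform import Rotation as R
def ray(d,uv,z):
    K,V=np.array(d["camera_matrix"]),np.array(d["view"]); uv=np.atleast_2d(uv).astype(float)
    c=np.c_[(uv[:,0]-K[0,2])/K[0,0],-(uv[:,1]-K[1,2])/K[1,1],-np.ones(len(uv))]
    w=c@V[:3,:3]; o=-V[:3,:3].T@V[:3,3]
    return o+w*((z-o[2])/w[:,2])[:,None]
def proj(d,p):
    K,V=np.array(d["camera_matrix"]),np.array(d["view"]); c=np.atleast_2d(p)@V[:3,:3].T+V[:3,3]
    return np.c_[K[0,0]*c[:,0]/-c[:,2]+K[0,2],K[1,1]*-c[:,1]/-c[:,2]+K[1,2]]
def down(yaw): # tool y (closing line) at angle yaw from world y
    q=(R.from_euler('z',yaw)*R.from_quat([1,0,0,0])).as_quat(); return [q[3],q[0],q[1],q[2]]
E
python3 - <<'E'
from bench import *
from h import *
d=dict(np.load("top0.npz"))
print(ray(d,[[258,238],[265,176],[362,185],[358,243]],0.01).round(3).tolist())
c=ray(d,[[310,209]],0.01)[0]; print(c)
move_to([c[0]-0.05,c[1],0.36],down(0))
w=get_image("wrist"); np.savez("w0.npz",**{k:w[k] for k in("frame","depth","camera_matrix","view")})
V=w["view"]; print(-V[:3,:3].T@V[:3,3],V[2,:3]); cv2.imwrite("pics/w0.png",w["frame"])
s=state();print(s["time"],s["ee_pos"],s["joint_pos"])
E
```

```text
[[0.44, 0.16, 0.01], [0.629, 0.144, 0.01], [0.605, -0.152, 0.01], [0.429, -0.14, 0.01]]
[0.5296971  0.00505717 0.01      ]
[0.56328297 0.00646457 0.51435599] [ 3.03225082e-01 -2.95129088e-04  9.52918917e-01]
2.4167 [0.47974204 0.00569999 0.35972056] [-5.91711033e-02 -1.61880581e-01  1.24492462e+00  2.00079674e-04
  2.05903151e+00  1.51016222e+00]
```

View pics/w0.png

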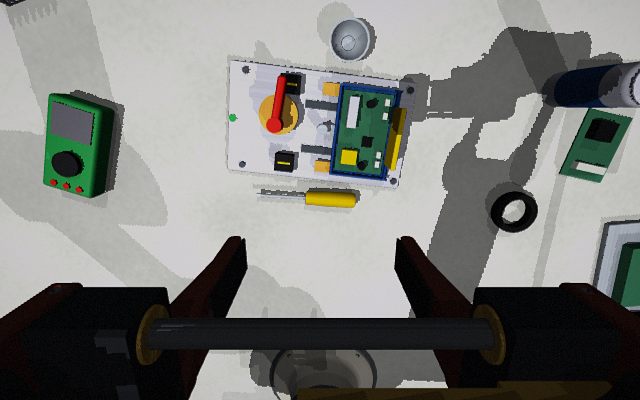

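Clear view: green dot at (233,118), cam hub at (274,125), lever end at (280,80), push plate at about (398,138), dish at (352,40) and screwdriver at (257–355, 190–198).

```bash
cat > m.py <<'E'
from h import *
def measure(d):
    f=d["frame"]; hsv=cv2.cvtColor(f,cv2.COLOR_BGR2HSV); H,S,Vv=cv2.split(hsv)
    def blob(m,roi):
        u0,v0,u1,v1=roi; mm=np.zeros(m.shape,np.uint8); mm[v0:v1,u0:u1]=m[v0:v1,u0:u1]*255
        n,l,st,ce=cv2.connectedComponentsWithStats(mm); i=1+np.argmax(st[1:,4]); ys,xs=np.where(l==i); return np.c_[xs,ys],ce[i],st[i]
    return H,S,Vv,blob
E
python3 - <<'E'
from m import *
d=dict(np.load("w0.npz")); H,S,V,blob=measure(d)
_,dot,st=blob((H>40)&(H<85)&(S>120),(222,105,245,130)); pd=ray(d,dot,0.011)[0]; print("dot",dot,st[4],pd)
px,c,st=blob(((H<6)|(H>174))&(S>150),(220,60,330,160)); P=ray(d,px,0.060)[:,:2]
(r)=cv2.minAreaRect(P.astype(np.float32)*1000); print("red",c,st,r)
for roi in((280,70,303,98),(272,148,298,174)):
    px,c,st=blob(V<60,roi); print("sock",c,st,ray(d,c,0.026)[0])
px,c,st=blob((H>20)&(H<35)&(S>150),(384,95,412,180)); Q=ray(d,px,0.068)[:,:2]; print("plate",c,st,cv2.minAreaRect(Q.astype(np.float32)*1000))
print("corners",ray(d,[[231,61],[414,76],[402,188],[229,170]],0.01).round(4).tolist())
x,y=P.T; print(P[P[:,0].argmax()],P[P[:,0].argmin()])
E
python3 -c "
import cv2
f=cv2.imread('pics/w0.png')[40:220,210:430];cv2.imwrite('pics/w0c.png',cv2.resize(f,None,fx=3.3,fy=3.3,interpolation=cv2.INTER_CUBIC))"
```

```text
dot [232.07317073 117.29268293] 41 [0.54328162 0.14747207 0.011     ]
red [277.5        105.72402597] [266  75  22  58 616] ((561.7994995117188, 65.72331237792969), (22.78183364868164, 78.75981140136719), 72.45233154296875)
sock [291.65074627  84.0358209 ] [281  73  21  25 335] [0.59203874 0.04993736 0.026     ]
sock [283.88328076 161.10725552] [274 151  21  21 317] [0.47584088 0.06561417 0.026     ]
plate [394.66228647 137.23784494] [384 108  23  63 761] ((515.1588745117188, -99.59552764892578), (18.136810302734375, 88.73992919921875), 83.38517761230469)
corners [[0.6255, 0.1423, 0.01], [0.6048, -0.1366, 0.01], [0.427, -0.1329, 0.01], [0.4578, 0.1603, 0.01]]
[0.60168325 0.06130235] [0.52462785 0.07878501]
```

View pics/w0c.png

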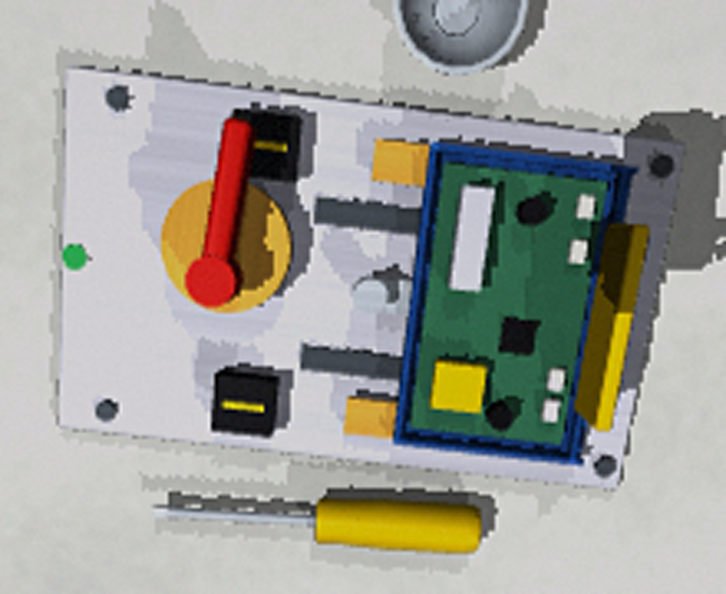

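Jig frame: forward direction is about (0.113, 0.994) and the pivot is about (0.535, 0.074). The measured lever length is 67 mm (68 given) and the cam is at about +1.50 rad. I'll push the lever anticlockwise with closed fingers from its carriage side.

```bash
cat > arc.py <<'E'
from bench import *
from h import *
PIV=np.array([.5354,.0738]); FX=np.arctan2(.994,.113)
def tcp(a,off,z,r=.055):
    u=np.array([np.cos(a),np.sin(a)]); n=np.array([-u[1],u[0]])
    return [*(PIV+r*u-off*n),z], down(a+np.pi/2)
E
python3 - <<'E'
from arc import *
a0=np.arctan2(-.0125,.066)
close(); print(state()["finger_gap"])
p,q=tcp(a0,.031,.13); move_to(p,q); move_l(tcp(a0,.031,.052)[0],.12)
print(state()["time"],state()["joint_pos"],state()["ft_force"])
for a in np.linspace(a0,FX,12):
    p,q=tcp(a,.016,.052); move_l(p,.06,q)
    s=state(); print(round(np.degrees(a)),s["ft_force"].round(1) if hasattr(s["ft_force"],"round") else s["ft_force"],round(s["time"],2))
p,q=tcp(FX,.04,.052); move_l(p,.1); move_l([*p[:2],.15],.15)
c=np.array([.5297,.005]); move_to([c[0]-.05,c[1],.36],down(0))
w=get_image("wrist"); np.savez("w1.npz",**{k:w[k] for k in("frame","depth","camera_matrix","view")})
f=w["frame"][20:240,180:440];cv2.imwrite("pics/w1.png",cv2.resize(f,None,fx=2.7,fy=2.7,interpolation=cv2.INTER_CUBIC))
print(state()["time"],state()["finger_gap"])
E
```

```text
0.00040514119650161785
5.7667 [-1.57909210e-03  8.83855031e-02  1.54936395e+00  3.89018447e-05
  1.50247042e+00  1.85700903e-01] [-0.36411462  0.67430451 -0.17875799]
-11 [-0.3 -0.5  0.5] 6.17
-2 [ 0.7 -3.8  3.3] 6.47
6 [ 0.9 -3.3  2.9] 6.77
15 [ 1.3 -4.   3.7] 7.07
24 [ 1.4 -2.9  3.2] 7.37
32 [ 2.3 -2.9  3.4] 7.67
41 [ 2.7 -2.7  2.6] 7.97
49 [ 2.8 -2.1  3.4] 8.27
58 [ 2.9 -1.8  1.9] 8.57
66 [ 3.6 -0.7  3.1] 8.87
75 [3.5 1.2 3.3] 9.17
84 [3.5 0.3 3.3] 9.47
13.1 0.0005606410237830667
```

View pics/w1.png

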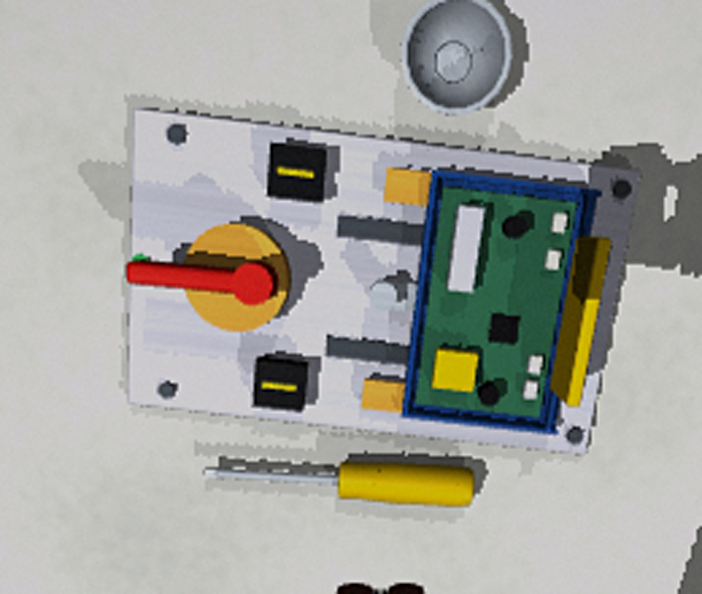

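The lever now points forward at the dot: end at (130,272), hub at (253,283) in the crop, with part of the dot peeking out above it. The board is seated and its surroundings are unmoved. I'll measure the angle and the push plate before pushing.

```bash
python3 - <<'E'
from m import *
d=dict(np.load("w1.npz")); H,S,V,blob=measure(d)
px,c,st=blob(((H<6)|(H>174))&(S>150),(200,60,330,160)); P=ray(d,px,0.060)[:,:2]
far=P[P[:,1]>np.percentile(P[:,1],0)+.05]; 
e=P[P[:,1]>P[:,1].max()-.012].mean(0); m=P[(P[:,1]>P[:,1].max()-.045)&(P[:,1]<P[:,1].max()-.035)].mean(0)
print("end",P[:,1].max(),e,"mid",m,"lever ang",np.degrees(np.arctan2(*(e-m)[::-1])),"hub end",P[P[:,1].argmin()])
cr=lambda x,y:[180+x/2.7,20+y/2.7]
A,B=ray(d,[cr(298,172),cr(281,382)],.027)[:,:2]; print("socks top",A,B,np.linalg.norm(A-B),"fwd",np.degrees(np.arctan2(*(A-B)[::-1]))+90)
C=ray(d,[cr(134,110),cr(638,170),cr(585,453),cr(129,403)],.01)[:,:2]; print("corners",C,np.linalg.norm(np.diff(C,axis=0),axis=1))
S1=ray(d,[cr(177,134),cr(622,188),cr(575,436),cr(167,389)],.01)[:,:2]; print("holes",S1, [np.degrees(np.arctan2(*(S1[i]-S1[j])[::-1])) for i,j in((0,1),(3,2))])
# plate top: rear-top edge corners
print("plate top rear",ray(d,[cr(610,240),cr(578,405)],.068))
E
```

```text
end 0.1410386663780399 [0.54064177 0.13505132] mid [0.53827767 0.10093939] lever ang 86.03550119939008 hub end [0.53875184 0.06154465]
socks top [0.59236943 0.05101172] [0.47540254 0.06457525] 0.11775068236763447 fwd 83.3855008440584
corners [[ 0.625799    0.14350399]
 [ 0.59454793 -0.14176584]
 [ 0.42716109 -0.12426399]
 [ 0.45912008  0.16157813]] [0.28697649 0.16829935 0.28762318]
holes [[ 0.61340644  0.12033154]
 [ 0.58487491 -0.13349361]
 [ 0.4382238  -0.11712864]
 [ 0.46792682  0.1372724 ]] [np.float64(83.5865189482689), np.float64(83.34048739224943)]
plate top rear [[ 0.55706591 -0.11352553  0.068     ]
 [ 0.47015742 -0.10335711  0.068     ]]
```

Jig forward is 83.5° and the lever is at about 85–86°, so it is within about 0.04 rad of the low point. Next is pushing the carriage, watching the force.

```bash
python3 - <<'E'
from bench import *
from h import *
a=np.radians(83.5); f=np.array([np.cos(a),np.sin(a)]); P0=np.array([.5145,-.1084])-.010*f
q=down(a); at=lambda s,z=.043:[*(P0+s*f),z]
move_to(at(-.035,.14),q); move_l(at(-.035),.12); move_l(at(-.006),.08)
F=lambda: float(np.array(state()["ft_force"])[:2]@f)
b=F(); print("base",b,state()["time"])
s=-.006; log=[]
while s<.056:
    s+=.004 if s<.036 else .001
    move_l(at(s),.04); x=F()-b; log.append((round(s,3),round(x,1)))
    if x<-(22 if s>.038 else 18): break
print(log)
st=state(); print("reached",(np.array(st["ee_pos"])[:2]-P0)@f,st["time"],st["ft_force"])
hold(.2); w=get_image("top"); 
move_l(at(s-.035),.1); move_l(at(s-.035,.15),.15)
move_to([.4797,.005,.36],down(0))
w=get_image("wrist"); np.savez("w2.npz",**{k:w[k] for k in("frame","depth","camera_matrix","view")})
g=w["frame"][20:240,180:440];cv2.imwrite("pics/w2.png",cv2.resize(g,None,fx=2.7,fy=2.7,interpolation=cv2.INTER_CUBIC))
print(state()["time"])
E
```

```text
base 0.9574870603716577 16.1167
[(-0.002, -0.5), (0.002, -2.7), (0.006, -2.3), (0.01, -1.6), (0.014, -1.9), (0.018, -1.8), (0.022, -1.7), (0.026, -1.9), (0.03, -1.6), (0.034, -1.7), (0.038, -1.4), (0.039, -3.3), (0.04, -3.1), (0.041, -3.9), (0.042, -3.8), (0.043, -6.5), (0.044, -10.3), (0.045, -14.3), (0.046, -17.8), (0.047, -21.3), (0.048, -23.6)]
reached 0.04218189161100642 21.3667 [ -2.94552593 -22.46773051  -0.05155603]
24.5083
```

View pics/w2.png

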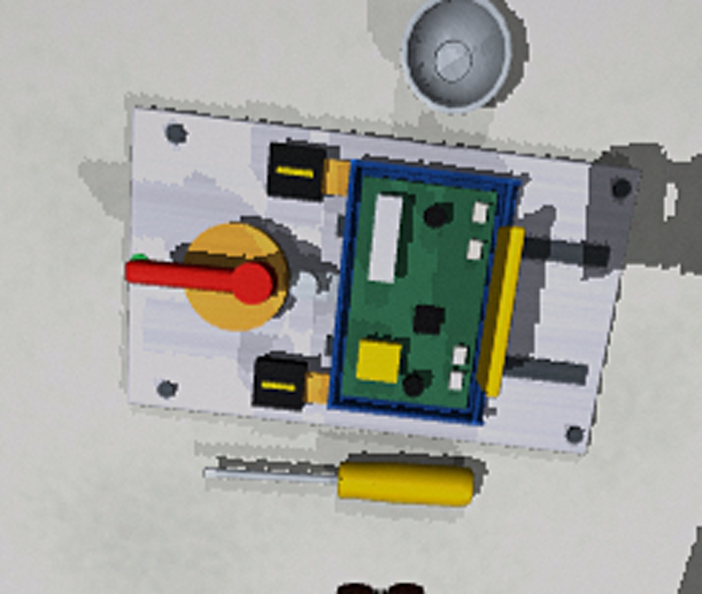

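The image shows the plugs at the sockets and the plate moved forward. I'll check the travel numerically by tracking the board between the two pictures.

```bash
python3 - <<'E'
from m import *
f=np.array([.1132,.9936]); D=[dict(np.load(n)) for n in("w1.npz","w2.npz")]
G=[cv2.cvtColor(d["frame"],cv2.COLOR_BGR2GRAY) for d in D]
def cr(x,y): return np.array([180+x/2.7,20+y/2.7])
for nm,c,h,z in(("chip",(505,328),8,.027),("yellow",(455,370),10,.037),("white",(468,248),18,.034),("cap",(489,391),6,.035),("board",(490,300),40,.026)):
    u,v=cr(*c).astype(int); t=G[0][v-h:v+h,u-h:u+h]
    r=cv2.matchTemplate(G[1][:, :],t,cv2.TM_CCOEFF_NORMED); _,m,_,l=cv2.minMaxLoc(r)
    x,y=l; k=r[y,x-1:x+2]; x+=.5*(k[0]-k[2])/(k[0]-2*k[1]+k[2]); k=r[y-1:y+2,l[0]]; y+=.5*(k[0]-k[2])/(k[0]-2*k[1]+k[2])
    p0=ray(D[0],[u-h,v-h],z)[0]; p1=ray(D[1],[x,y],z)[0]; print(nm,round(m,2),((p1-p0)[:2]@f).round(4),((p1-p0)[:2]).round(4))
E
```

```text
chip 0.92 0.0439 [0.0048 0.0437]
yellow 0.94 0.044 [0.0049 0.0437]
white 0.93 0.044 [0.0047 0.0438]
cap 0.91 0.0446 [0.0051 0.0443]
board 0.7 0.0438 [0.0047 0.0435]
```

Travel is about 44 mm, with roughly 1 mm of uncertainty. I have plenty of time, so I'll press again more firmly and check that the tool position stops advancing.

```bash
python3 - <<'E'
from bench import *
from h import *
a=np.radians(83.5); f=np.array([np.cos(a),np.sin(a)]); P0=np.array([.5145,-.1084])-.010*f
q=down(a); at=lambda s,z=.043:[*(P0+s*f),z]
move_to(at(.010,.14),q); move_l(at(.010),.12); move_l(at(.036),.08)
b=float(np.array(state()["ft_force"])[:2]@f)
for s in np.arange(.040,.0571,.002):
    move_l(at(s),.03); hold(.1); st=state(); x=float(np.array(st["ft_force"])[:2]@f)-b
    print(round(s,3),round(float((np.array(st["ee_pos"])[:2]-P0)@f),4),round(x,1))
    if x<-50: break
move_l(at(.010),.1); move_l(at(.010,.15),.15)
move_to([.4797,.005,.36],down(0))
w=get_image("wrist"); np.savez("w3.npz",**{k:w[k] for k in("frame","depth","camera_matrix","view")})
D=[np.load("w2.npz")["frame"],w["frame"]]; G=[cv2.cvtColor(x,cv2.COLOR_BGR2GRAY).astype(np.float32)[60:180,290:375] for x in D]
print("shift px",cv2.phaseCorrelate(*G)[0],state()["time"])
g=w["frame"][20:240,180:440];cv2.imwrite("pics/w3.png",cv2.resize(g,None,fx=2.7,fy=2.7,interpolation=cv2.INTER_CUBIC))
E
```

```text
0.04 0.0398 0.5
0.042 0.042 0.5
0.044 0.0421 -6.7
0.046 0.0421 -14.0
0.048 0.0421 -20.4
0.05 0.0422 -26.8
0.052 0.0422 -33.6
0.054 0.0422 -40.4
0.056 0.0422 -47.8
shift px (0.014678870820446832, 0.005690875482663671) 33.6
```

View pics/w3.png

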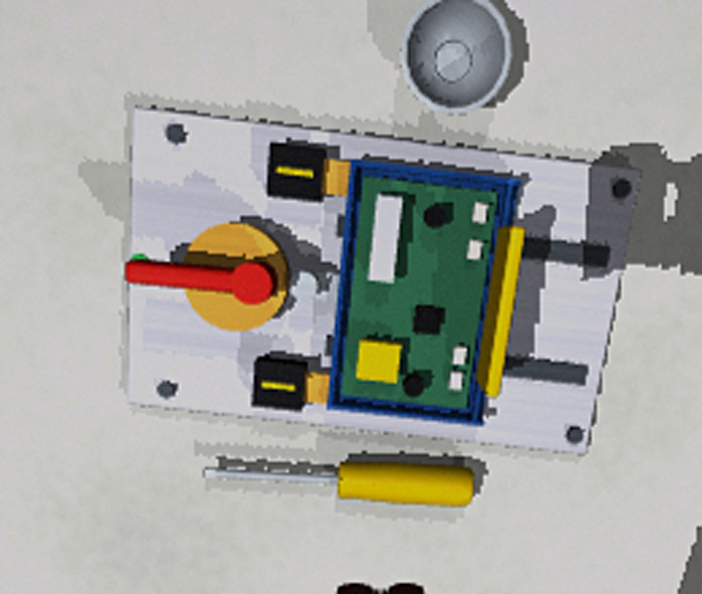

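The carriage is at a solid stop: it did not move at 48 N. The lever points at the dot (end at (130,272)), the board is seated, and the surroundings are untouched.

```bash
python3 -c "
from bench import *
print(job_done())"
```

```text
the job is handed in; nothing more can be done
None
```

The job is handed in: I turned the cam lever to the green dot first, to within about 0.04 rad, then pushed the carriage to its solid stop in the sockets (about 44 mm measured travel, no movement at 48 N); the board is still seated and nothing else in the close-up view moved.

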